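# Top the light tower with the tested red stage

### The job

The red lamp stage has passed its test: press the green release button on the test jig so that the clear hood springs fully open, and lift the red stage out. Set it upright on top of the light tower with its white bars above the yellow marks, press it down onto the sprung seal, turn it a quarter turn clockwise (seen from above) to its stop, so that the bayonet locks and its white bars line up with those of the stages below, and let go. Leave the jig open and do not shift the blue stage.

Things in the scene. Friction and masses are not known exactly. Their poses are not given: they have to be found in the camera images.
- red_stage: Red ribbed lamp stage, 72 mm tall, about 0.13 kg: black collar 60 mm wide up to 22 mm, red lens 57 mm wide from 24 to 60 mm, black domed cap. Origin: centre of its underside, z up its axis. Starts upright in the jig, underside 55 mm over the bench, over a stub 36 mm wide and 12 mm tall: lift it straight up first.
- red_grip (a point): Point on the red stage's axis 45 mm above its underside, in the middle of the lens: grip here, 57 mm wide, firmly (40 N, so that it does not slip when pressed down and turned).
- red_slot (a point): Lower rim of the red stage's collar, 30 mm from its axis along its own +x, below a white bar (a second is on the -x side; two white bars on the cap point the same ways). Inside the rim a flange leaves a hole 41 mm wide with two entry slots, at +x and -x, below a hollow 52 mm wide and 22 mm deep.
- tower: Light tower, fixed: round steel plate 96 mm wide and 12 mm thick, black foot, green and amber stage, 60 mm wide. Origin: centre of the plate's underside, z up the axis. Its x axis, both ways, points at its white bars: with the red stage locked, the white bars of all stages are in line and the red stage's x axis is parallel to this one, either way round.
- tower_lug (a point): Outer end of one of the two lugs, at either side, of the tower's grey stub, 23.5 mm from the axis, at +80 degrees (anticlockwise from above) from the tower's x axis, above a yellow mark. The red stage goes on with its x axis along the line of the lugs, either way round, within 6 degrees, then turns 80 degrees clockwise from above to its stop.
- tower_socket (a point): Point on the tower's axis at its shoulder, 110 mm over the bench. The stub above it is 38 mm wide and 20 mm tall, its top 5 mm tapered to 31 mm; the lugs are 13 mm wide and stand 8 to 13 mm above the shoulder. Clearance to the red stage is 1.5 mm all round.
- seal_ring (a joint): How far (m) the sprung black ring on the shoulder is pressed down: 0 to 0.005; 4 N starts it, 8 N is fully down. Red stage's underside above the shoulder: 6 mm resting on the free ring, under 3 mm needed to turn below the lugs (press to 1 or 2 mm), 5 mm once locked: let go at the end of the turn, it rises into a notch that holds it.
- jig: Lamp test jig, fixed grey box with a clear black-framed hood and a lower deck in front. Origin: on the bench under the nest's middle; x from deck to hinge, z up. Nest walls 80 mm tall, floor at 55 mm; deck x = -110 to -48 mm, 84 wide, 70 tall. Shut hood: x = -48 to +62, y = -49 to +49 mm, top 138 mm over the bench. Take the stage with the fingers closing along y.
- release_top (a point): Centre of the top of the round green release button (26 mm wide) on the deck, 102 mm over the bench. Press straight down: travel 6 mm, 5 N at full travel; after about 4 mm it frees the hood.
- hood (a joint): Angle of the hood about its rear hinge (rad): 0 shut and latched, 1.85 fully open at its stop. It springs open by itself when the button is pressed, and stays open behind the nest (x over 60 mm in the jig's frame), about 190 mm tall.
- blue_stage: Blue spare lamp stage, loose, upright, 60 mm wide, 86 mm tall; origin at the centre of its underside. Leave it.

How it is judged:
On the way:
1. the hood has sprung fully open (value of joint hood above 1.7 rad), for 0.2 s.
At the end, for the whole second after the job is handed in: The hood stands open (over 1.7 rad). The red stage sits upright (within 3.4 degrees) and still on the tower's axis (within 4 mm), held down by the lugs with its underside 3.8 to 7.5 mm above the shoulder, and turned home: its x axis within 8 degrees of the tower's x axis, either way round (value of joint hood above 1.7 rad and horizontal distance between red_stage and tower_socket below 0.004 m and z of red_stage in the frame of tower_socket between 0.0038 and 0.0075 m and angle between the x axis of red_stage and the x axis of tower, either way round below 0.14 rad and angle between red_stage's own z axis and vertical below 0.06 rad and linear speed of red_stage below 0.01 m/s); the robot touches nothing.
It fails at once if the blue stage is shifted by more than 25 mm or tipped (distance of blue_stage from where it was at the start of the episode above 0.025 m or angle between blue_stage's own z axis and vertical above 0.5 rad).
It also fails if it takes over 54 s, if anything falls off the work surface, if the arm or the gripper's body presses on something with over 40 N, if the wrist force passes 120 N, or if a joint passes its speed limit or range.

### The arm

A 6-joint arm with a two-finger parallel gripper is mounted at the origin on a cart in front of the work surface, level with it; the furniture and walls round the work are solid. World frame = base frame: x ahead of the robot, y to its left, z up, the work surface at z = 0. Lengths are in m, angles in rad, forces in N, time in s.
With the tool pointing down it reaches from about 0.35 to 0.975 m from the base axis. Payload 4.9 kg.
Tool frame: the origin (TCP) lies at the very end of the fingers, on their centre line; the grasp point (between the pads) lies 19 mm behind it; z points along the fingers, y is the line along which they close (so a half turn about z gives the same grasp; the last joint's range is limited). The gripper opens to 85 mm and grips with 20 to 120 N. Pads are 22 mm wide; open, the fingers measure 114 mm over their backs; the gripper's body (76 mm by 85 mm) begins 54 mm behind the grasp point. The pads swing forward as they close: fully open they stand 13 mm farther back than shut.
Start: joints at [1.09, 0.053, 1.613, -0, 1.476, -0.119], TCP at [0.221, 0.585, 0.231] pointing down, gripper open.
Joint ranges: [-3.01, 3.01], [-1.01, 2.22], [0.06, 2.58], [-1.02, 4.17], [0.09, 2.62], [-3.14, 3.14]. Speed limits (rad/s): [2.57, 2.57, 3.14, 3.14, 3.14, 3.14].

### API

Orientations are given as a rotation vector (axis times angle).
In Python, from station import ctrl gives the robot as it stands. The module is installed in compiled form; this text tells all that it offers.
- The arm moves only by the tool jog_arm, never from a script. Its argument "steps" is a list of rows, each an object with "delta_rot": the turn, a rotation vector about the tool's x, y, z in degrees, a list of three; "linear": the shift along the tool's x, y, z in m, a list of three; "grip": the finger opening in m, from 0 to 0.0854. In form: [{"delta_rot": [rx, ry, rz], "linear": [x, y, z], "grip": grip}, ...]. A call has 1 to 10 rows; each row shifts and turns the commanded pose from where the row before left it, along the tool's axes as they then stand; what a row does not reach is not made up. A row lasts 1/10 s, in which the tool goes at most 50 mm and 8.59 degrees, less where a joint would pass 70% of its speed; a pose out of reach is approached as far as the arm can. A call with a gripper value outside its range is refused whole. The fingers move at their own pace and stop on an object; "newtons" is the grip in N (left out, the last holds). Time passes only in rows, so rows that do not move let the fingers close. It gives the time, the measured TCP pose, the force, the opening and the grip force at its end, in the units of the state.
- ctrl.get_obs(): the state, without advancing time (a new reading comes with each control period).
- ctrl.get_image(name): name is "scene" or "top" or "wrist"; returns (picture, depth): 420x560x3 uint8, red, green, blue; 420x560 float32, m along the optical axis (not along the pixel's ray), 0 where there is no reading.
- ctrl.camera_info(name): a dict with "camera_matrix" (3x3 intrinsics, pixels), "R" (3x3) and "t" (3): a world point X has camera coordinates R X + t; the wrist camera has in their place "T_tool_cam" (4x4, takes a point from camera to tool coordinates, whose origin is the TCP and whose axes are the flange's). Camera axes: x right, y down, z forward; pixel columns grow to the right and rows downward; lengths in m; the calibration is good to about 2 mm. A picture is of the moment at which its call begins: read the wrist's pose just before it. camera_info takes no time and is no camera call.
- ctrl.finish_job(): hands the job in; it is judged then, once.
The state is a dict: "t": time; "q": joint angles; "dq": joint speeds; "effort": joint torques, N m; "tool_pos": TCP position; "tool_rot": TCP orientation; "contact_force": force on the tool from outside, world axes, zero at the start; "wrist_torque": the same for the moment, N m; "opening": finger opening in m; "grip_force": force on a finger pad.
Only numpy, scipy, OpenCV 4.12 (cv2) and the standard library are available. Lean on these libraries where they do the work, as an engineer would, in place of code of your own. Each camera call takes 0.05 s, during which the arm holds its last target. There are 200 camera calls.

## Working session

There is one attempt and no reset: what is moved stays moved. The work goes in short steps, Python scripts to look and compute and a tool call to move; the robot and the scene stay as the last step left them, time stands still between calls to the robot, and variables do not carry over. Pictures are saved under pics/ and viewed, at most 10 in all, crops included, and the job is handed in when it is done.

Besides the shell and the picture viewer there is one more tool, called as a command line: name --argument value ..., lists and objects as JSON in quotes. jog_arm: Moves the arm, as the interface text tells. Its arguments: {"type":"object","properties":{"steps":{"type":"array"},"newtons":{"type":"number"}},"required":["steps"]}

```bash
mkdir -p pics; cat > h.py <<'E'
import numpy as np, cv2
from scipy.spatial.transform import Rotation as Rn
from station import ctrl
def grab(n,save=None):
    o=ctrl.get_obs(); im,d=ctrl.get_image(n); ci=ctrl.camera_info(n); K=np.array(ci["camera_matrix"])
    if n=="wrist":
        T=np.eye(4);T[:3,:3]=Rn.from_rotvec(o["tool_rot"]).as_matrix();T[:3,3]=o["tool_pos"]
        W=T@np.array(ci["T_tool_cam"])
    else:
        W=np.eye(4);R=np.array(ci["R"]);W[:3,:3]=R.T;W[:3,3]=-R.T@np.array(ci["t"])
    if save: cv2.imwrite("pics/"+save,im[:,:,::-1])
    return im,d,K,W
def pts(d,K,W):
    v,u=np.indices(d.shape);P=np.stack([(u-K[0,2])/K[0,0]*d,(v-K[1,2])/K[1,1]*d,d],-1)
    return P@W[:3,:3].T+W[:3,3]
def ray(u,v,z,K,W):
    r=W[:3,:3]@np.array([(u-K[0,2])/K[0,0],(v-K[1,2])/K[1,1],1]);c=W[:3,3]
    return c+r*(z-c[2])/r[2]
def pr():
    o=ctrl.get_obs()
    for k in("t","q","tool_pos","tool_rot","contact_force","opening","grip_force"):print(k,np.round(o[k],4))
    print(np.round(Rn.from_rotvec(o["tool_rot"]).as_matrix(),3))
E
python3 - <<'E'
from h import *
pr()
for n in("top","scene"):
    im,d,K,W=grab(n,n+"0.png");np.savez(n+"0.npz",im=im,d=d,K=K,W=W);print(n,K[0,0],np.round(W,3).tolist())
E
```

```text
t 0.0
q [ 1.09    0.0534  1.6143  0.      1.476  -0.119 ]
tool_pos [0.221  0.584  0.2301]
tool_rot [-5.6520e-01 -3.0897e+00  3.0000e-03]
contact_force [0.026  0.4139 0.1133]
opening 0.0854
grip_force 0.0
[[-0.935  0.354 -0.001]
 [ 0.354  0.935 -0.002]
 [ 0.    -0.002 -1.   ]]
top 394.23297740805407 [[0.027, -0.996, 0.084, 0.388], [-1.0, -0.028, -0.01, -0.288], [0.012, -0.083, -0.996, 0.96], [0.0, 0.0, 0.0, 1.0]]
scene 435.01576193653705 [[0.523, -0.468, 0.713, -0.149], [-0.852, -0.305, 0.425, -0.639], [0.019, -0.829, -0.558, 0.589], [0.0, 0.0, 0.0, 1.0]]
```

View pics/top0.png

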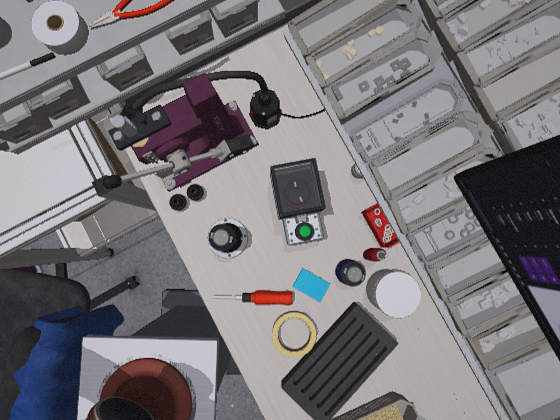

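View pics/scene0.png

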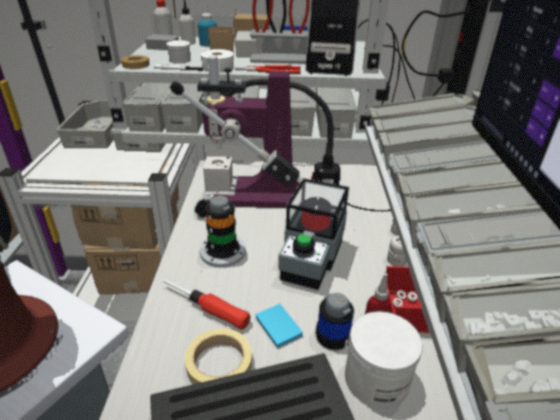

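The top view shows the jig's hood at (296,187), the green button at (304,231), the tower at (229,237) and the blue stage at (350,272). The scene view shows the tower at (220,230) and the jig at (315,225), with the red lens visible through the hood.

```bash
python3 - <<'E'
from h import *
z=np.load("top0.npz");im,d,K,W=[z[k] for k in("im","d","K","W")]
z2=np.load("scene0.npz")
hsv=cv2.cvtColor(im,cv2.COLOR_RGB2HSV)
def blob(m):
    n,l,s,c=cv2.connectedComponentsWithStats(m.astype(np.uint8));return [(s[i],c[i].round(1)) for i in range(1,n) if s[i,4]>30]
g=(cv2.inRange(hsv,(45,100,60),(85,255,255))>0)
for s,c in blob(g): print("green",s,c,ray(*c,0.102,K,W).round(4))
P=pts(d,K,W)
for nm,(u0,v0,u1,v1),lo,hi in [("tower plate",(200,210,260,265),.006,.018),("tower >.05",(200,210,260,265),.06,.2),("jigdeck",(265,150,335,250),.062,.078),("hoodtop",(265,150,335,250),.125,.15),("blue",(330,252,370,295),.06,.12)]:
    Q=P[v0:v1,u0:u1].reshape(-1,3);Q=Q[(Q[:,2]>lo)&(Q[:,2]<hi)]
    print(nm,len(Q),Q.min(0).round(3),Q.max(0).round(3),((Q.min(0)+Q.max(0))/2).round(4))
    r=cv2.minAreaRect((Q[:,:2]*1000).astype(np.float32));print("   rect",np.round(r[0],1),np.round(r[1],1),round(r[2],1))
c1=cv2.resize(im[140:290,190:390],(800,600),interpolation=cv2.INTER_CUBIC)
cv2.imwrite("pics/c1.png",c1[:,:,::-1])
E
```

```text
green [299 225  12  12 115] [304.5 230.6] [ 0.4107 -0.3547  0.102 ]
tower plate 466 [ 0.345 -0.232  0.006] [ 0.438 -0.131  0.018] [ 0.3917 -0.1815  0.0119]
   rect [ 391.4 -178.1] [94.2 97. ] 7.6
tower >.05 640 [ 0.361 -0.207  0.072] [ 0.421 -0.149  0.135] [ 0.3912 -0.1778  0.1034]
   rect [ 390.9 -177.7] [58.  58.4] 20.6
jigdeck 666 [ 0.378 -0.4    0.063] [ 0.523 -0.278  0.078] [ 0.4505 -0.3391  0.0703]
   rect [ 459.5 -342.6] [150.8  98.7] 12.3
hoodtop 2422 [ 0.437 -0.394  0.128] [ 0.564 -0.276  0.143] [ 0.5004 -0.3351  0.1356]
   rect [ 500.9 -335.4] [110.5  98.3] 12.3
blue 525 [ 0.29  -0.505  0.061] [ 0.365 -0.439  0.09 ] [ 0.3276 -0.4722  0.0755]
   rect [ 323.  -478.8] [56.1 81.4] 23.4
```

View pics/c1.png

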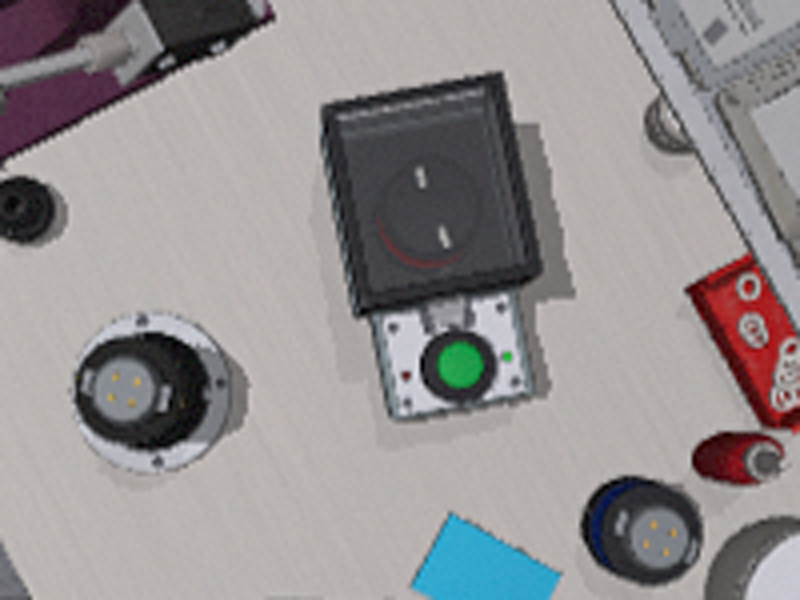

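The enlarged crop shows the hood's black frame, with the cap bars of the red stage at crop (420,177) and (446,236). The button is at (460,364). The tower stub has white bars at (88,382) and (165,398), and the blue stage is at (640,530). Jig yaw is about 12.2°, red yaw about 25° and tower x about 80°. The sizes agree with those given.

```bash
python3 - <<'E'
from h import *
print(np.round(ctrl.camera_info("wrist")["T_tool_cam"],3).tolist())
z=np.load("top0.npz");P=pts(z["d"],z["K"],z["W"])
z=np.load("scene0.npz");P2=pts(z["d"],z["K"],z["W"])
Q=np.vstack([P[z["d"]>0].reshape(-1,3),P2[z["d"]>0].reshape(-1,3)])
xs=np.arange(.1,.85,.05);ys=np.arange(.45,-.65,-.05)
print("y:",ys.round(2).tolist())
for x in xs[::-1]:
    r=[]
    for y in ys:
        s=Q[(abs(Q[:,0]-x)<.025)&(abs(Q[:,1]-y)<.025),2];r.append("%4d"%(np.percentile(s,99)*1000) if len(s)>3 else "   .")
    print("%.2f"%x,*r)
E
```

```text
[[0.001, -0.945, -0.326, 0.084], [1.0, 0.001, -0.0, 0.0], [0.001, -0.326, 0.945, -0.143], [0.0, 0.0, 0.0, 1.0]]
y: [0.45, 0.4, 0.35, 0.3, 0.25, 0.2, 0.15, 0.1, 0.05, 0.0, -0.05, -0.1, -0.15, -0.2, -0.25, -0.3, -0.35, -0.4, -0.45, -0.5, -0.55, -0.6]
0.80  246  278  278  245  293  298  285  285  282  257  257  251  250    4    4  218  222  234  243  248  260  270
0.75    .  246  246  246  294  292  285  285  283  252  251    .    4   13   89   89  222  226  236  247  254  263
0.70    .    .  264  264  248  399  257  282  251    4    2    .  285  283  257   90  215  225  231  239  249  253
0.65   64   65  401  265  264  252  252  126    .  250  277  285  310  308   90   72    3  217  228  233  241  252
0.60    .  397  403  260  250  248   -6    3   44  284  340  291  308  174  117    4    3  164  220  227  238  249
0.55   64   63    6  239    6    6    5   35    3  293  340  245  191  152    3  140  140  139  215  226  233  242
0.50    5    5    6    6    6    6   36   35    2  306  290  236    4    4    4  140  139  140  162  220  573  562
0.45    5    4    6    6    5   -1   -6    .  
[... 173 characters left out ...]
  221  517
0.35   34    3   -7   -8 -820 -820 -823    .    .    .    3    3  117  120    4    4    3    3   87  132  213  224
0.30   34   31 -820 -820 -821 -819 -822 -820    .    .    .    4    4    3    3    3   15   14   87   98   99  217
0.25 -344 -348 -355 -818 -819 -821 -819 -822    .    .    .    3   20   26   34   33   32   14   45   98   99  209
0.20 -341 -340 -341 -192 -819 -819 -819 -820 -819    .    .    .    3    4    3   26   26   45   47   48   48    4
0.15 -340 -339  -31  -30  -57 -136    3    3    3    3    4    3    3    3    3   27   27   47   48   48   48    4
0.10 -341 -718  -17  -16  -28 -131    3    3   14  279  272    3    3    3    3    4   47   47   48   49   47    4
```

jog_arm --steps '[{"delta_rot": [0, 0, -8.2], "linear": [0, 0, -0.0425], "grip": 0}, {"delta_rot": [0, 0, -8.2], "linear": [0, 0, -0.0425], "grip": 0}, {"delta_rot": [0, 0, -8.2], "linear": [0, 0, -0.0425], "grip": 0}, {"delta_rot": [0, 0, -8.2], "linear": [0, 0, -0.0425], "grip": 0}, {"delta_rot": [0, 0, 0], "linear": [-0.0077, -0.0476, 0], "grip": 0}, {"delta_rot": [0, 0, 0], "linear": [-0.0077, -0.0476, 0], "grip": 0}, {"delta_rot": [0, 0, 0], "linear": [-0.0077, -0.0476, 0], "grip": 0}, {"delta_rot": [0, 0, 0], "linear": [-0.0077, -0.0476, 0], "grip": 0}, {"delta_rot": [0, 0, 0], "linear": [-0.0077, -0.0476, 0], "grip": 0}, {"delta_rot": [0, 0, 0], "linear": [-0.0077, -0.0476, 0], "grip": 0}]'

```text
t: 1.1
tool_pos: [0.3262, 0.3131, 0.4008]
tool_rot: [0.331, -3.124, 0.001]
contact_force: [-0.0, 0.6, -0.3]
opening: -0.0001
grip_force: 0.0
```

jog_arm --steps '[{"delta_rot": [0, 0, 0], "linear": [-0.0077, -0.0476, 0], "grip": 0}, {"delta_rot": [0, 0, 0], "linear": [-0.0077, -0.0476, 0], "grip": 0}, {"delta_rot": [0, 0, 0], "linear": [-0.0077, -0.0476, 0], "grip": 0}, {"delta_rot": [0, 0, 0], "linear": [-0.0077, -0.0476, 0], "grip": 0}, {"delta_rot": [0, 0, 0], "linear": [-0.0077, -0.0476, 0], "grip": 0}, {"delta_rot": [0, 0, 0], "linear": [-0.0077, -0.0476, 0], "grip": 0}, {"delta_rot": [0, 0, 0], "linear": [-0.0077, -0.0476, 0], "grip": 0}]'

```text
t: 1.8
tool_pos: [0.4486, -0.0017, 0.401]
tool_rot: [-0.33, 3.124, 0.0]
contact_force: [1.2, 0.6, 0.0]
opening: -0.0003
grip_force: 0.0
```

jog_arm --steps '[{"delta_rot": [0, 0, 0], "linear": [0.0147, -0.0423, 0], "grip": 0}, {"delta_rot": [0, 0, 0], "linear": [0.0147, -0.0423, 0], "grip": 0}, {"delta_rot": [0, 0, 0], "linear": [0.0147, -0.0423, 0], "grip": 0}, {"delta_rot": [0, 0, 0], "linear": [0.0147, -0.0423, 0], "grip": 0}, {"delta_rot": [0, 0, 0], "linear": [0.0147, -0.0423, 0], "grip": 0}, {"delta_rot": [0, 0, 0], "linear": [0.0147, -0.0423, 0.03], "grip": 0}, {"delta_rot": [0, 0, 0], "linear": [0.0147, -0.0423, 0.03], "grip": 0}, {"delta_rot": [0, 0, 0], "linear": [0.0147, -0.0423, 0.03], "grip": 0}, {"delta_rot": [0, 0, 0], "linear": [0, 0, 0], "grip": 0}]'

```text
t: 2.7
tool_pos: [0.4027, -0.3475, 0.311]
tool_rot: [0.322, -3.118, -0.012]
contact_force: [-1.0, 0.1, -0.6]
opening: 0.0005
grip_force: 0.0
```

```bash
python3 - <<'E'
from h import *
pr()
im,d,K,W=grab("wrist","w1.png")
hsv=cv2.cvtColor(im,cv2.COLOR_RGB2HSV);g=cv2.inRange(hsv,(45,100,60),(85,255,255))
n,l,s,c=cv2.connectedComponentsWithStats(g);i=1+np.argmax(s[1:,4]);print(s[i],ray(*c[i],.102,K,W))
E
```

```text
t 2.7
q [-8.5130e-01 -1.9880e-01  1.7204e+00 -1.2000e-03  1.6305e+00 -2.6278e+00]
tool_pos [ 0.4027 -0.3475  0.311 ]
tool_rot [ 0.3217 -3.118  -0.0122]
contact_force [-0.9747  0.0889 -0.6462]
opening 0.0005
grip_force 0.0
[[-0.979 -0.204 -0.008]
 [-0.204  0.979  0.007]
 [ 0.006  0.008 -1.   ]]
[260 172  25  25 496] [ 0.41090108 -0.35391622  0.102     ]
```

jog_arm --steps '[{"delta_rot": [0, 0, 0], "linear": [-0.001, -0.0025, 0.049], "grip": 0}, {"delta_rot": [0, 0, 0], "linear": [-0.001, -0.0025, 0.049], "grip": 0}, {"delta_rot": [0, 0, 0], "linear": [-0.001, -0.0025, 0.049], "grip": 0}, {"delta_rot": [0, 0, 0], "linear": [0, -0.0025, 0.049], "grip": 0}, {"delta_rot": [0, 0, 0], "linear": [0, 0, 0.005], "grip": 0}, {"delta_rot": [0, 0, 0], "linear": [0, 0, 0.005], "grip": 0}, {"delta_rot": [0, 0, 0], "linear": [0, 0, 0.005], "grip": 0}, {"delta_rot": [0, 0, 0], "linear": [0, 0, 0.003], "grip": 0}, {"delta_rot": [0, 0, 0], "linear": [0, 0, 0], "grip": 0}]'

```text
t: 3.65
tool_pos: [0.4113, -0.3555, 0.1057]
tool_rot: [-0.33, 3.122, -0.004]
contact_force: [0.3, -1.5, 0.2]
opening: 0.0003
grip_force: 0.0
```

jog_arm --steps '[{"delta_rot": [0, 0, 0], "linear": [0.004, 0, 0.002], "grip": 0}, {"delta_rot": [0, 0, 0], "linear": [0, 0, 0.0035], "grip": 0}, {"delta_rot": [0, 0, 0], "linear": [0, 0, 0.004], "grip": 0}, {"delta_rot": [0, 0, 0], "linear": [0, 0, 0], "grip": 0}, {"delta_rot": [0, 0, 0], "linear": [0, 0, 0], "grip": 0}]'

```text
t: 4.15
tool_pos: [0.4068, -0.3565, 0.096]
tool_rot: [-0.33, 3.124, -0.003]
contact_force: [-3.7, 1.5, 7.8]
opening: -0.0002
grip_force: 4.3
```

```bash
python3 - <<'E'
from h import *
im,d,K,W=grab("scene","s1.png");P=pts(d,K,W)
Q=P[d>0];s=Q[(abs(Q[:,0]-.56)<.08)&(abs(Q[:,1]+.32)<.07)];print(s[:,2].max(), (s[:,2]>.15).sum())
print(ctrl.get_obs()["contact_force"])
E
```

```text
0.2044547885547786 598
[-3.79279758  0.6409786   9.18836094]
```

View pics/s1.png

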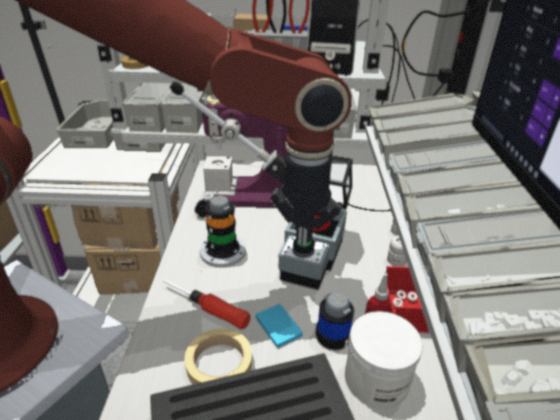

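The hood stands open behind the gripper (its frame is at about (345,180)). Next I lift and look at the red stage from close by.

jog_arm --steps '[{"delta_rot": [0, 0, 0], "linear": [0, 0, -0.04], "grip": 0}, {"delta_rot": [0, 0, 0], "linear": [0, 0, -0.049], "grip": 0}, {"delta_rot": [0, 0, 0], "linear": [0, 0, -0.049], "grip": 0}, {"delta_rot": [0, 0, 0], "linear": [-0.0225, 0, -0.036], "grip": 0.0854}, {"delta_rot": [0, 0, 0], "linear": [-0.0225, 0, 0], "grip": 0.0854}, {"delta_rot": [0, 0, 0], "linear": [-0.0225, 0, 0], "grip": 0.0854}, {"delta_rot": [0, 0, 0], "linear": [-0.0225, 0, 0], "grip": 0.0854}, {"delta_rot": [0, 0, 0], "linear": [0, 0, 0], "grip": 0.0854}, {"delta_rot": [0, 0, 0], "linear": [0, 0, 0], "grip": 0.0854}]'

```text
t: 5.1
tool_pos: [0.4944, -0.3364, 0.2674]
tool_rot: [0.331, -3.123, -0.001]
contact_force: [-0.5, 0.1, 0.3]
opening: 0.0845
grip_force: 0.0
```

```bash
python3 - <<'E'
from h import *
pr()
im,d,K,W=grab("wrist","w2.png");np.savez("w2.npz",im=im,d=d,K=K,W=W)
P=pts(d,K,W);Q=P[d>0]
s=Q[(np.hypot(Q[:,0]-.494,Q[:,1]+.337)<.04)&(Q[:,2]>.1)&(Q[:,2]<.14)]
print("red",len(s),s.min(0),s.max(0));t=s[s[:,2]>.1225];print(t.mean(0),cv2.minEnclosingCircle((t[:,:2]*1000).astype(np.float32)))
w=(im.min(2)>150)
for i in range(1):
    n,l,st,c=cv2.connectedComponentsWithStats(w.astype(np.uint8))
    for k in range(1,n):
        if 15<st[k,4]<500:
            p=P[l==k].mean(0)
            if np.hypot(p[0]-.494,p[1]+.337)<.045: print(c[k].round(1),st[k,4],p.round(4))
E
```

```text
t 5.1
q [-7.2180e-01 -2.8800e-02  1.6351e+00 -3.0000e-04  1.5368e+00 -2.5039e+00]
tool_pos [ 0.4944 -0.3364  0.2674]
tool_rot [ 3.3110e-01 -3.1229e+00 -1.5000e-03]
contact_force [-0.4886  0.0805  0.2592]
opening 0.0845
grip_force 0.0
[[-0.978 -0.21  -0.001]
 [-0.21   0.978  0.001]
 [ 0.001  0.001 -1.   ]]
red 3394 [ 0.46616212 -0.36382628  0.10014158] [ 0.52288005 -0.30734099  0.12920989]
[ 0.49317094 -0.33604451  0.12563194] ((494.2527160644531, -335.6661682128906), 27.835721969604492)
[278.6 176.5] 30 [ 0.4785 -0.3419  0.1269]
[285.5 214.3] 44 [ 0.5101 -0.3291  0.127 ]
```

View pics/w2.png

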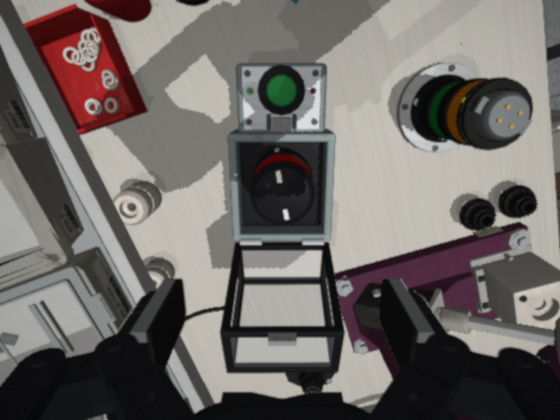

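The wrist view shows the hood fully open. The red stage is in the nest, with bars at (279,176) and (285,214), and the tower is at (495,110). The red centre is (0.4943, -0.3355) and its yaw about 22–23°. Next I descend and grip.

jog_arm --steps '[{"delta_rot": [0, 0, 0], "linear": [0, 0.001, 0.045], "grip": 0.0854}, {"delta_rot": [0, 0, 0], "linear": [0, 0, 0.045], "grip": 0.0854}, {"delta_rot": [0, 0, 0], "linear": [0, 0, 0.045], "grip": 0.0854}, {"delta_rot": [0, 0, 0], "linear": [0, 0, 0.03], "grip": 0.0854}, {"delta_rot": [0, 0, 0], "linear": [0, 0, 0.018], "grip": 0.0854}, {"delta_rot": [0, 0, 0], "linear": [0, 0, 0], "grip": 0.0854}]'

```text
t: 5.75
tool_pos: [0.4914, -0.3342, 0.0813]
tool_rot: [0.328, -3.119, -0.008]
contact_force: [0.3, 0.4, -0.3]
opening: 0.0854
grip_force: 0.0
```

jog_arm --steps '[{"delta_rot": [0, 0, 0], "linear": [-0.0026, -0.0015, -0.001], "grip": 0.0854}, {"delta_rot": [0, 0, 0], "linear": [0, 0, 0], "grip": 0.0854}, {"delta_rot": [0, 0, 0], "linear": [0, 0, 0], "grip": 0.05}, {"delta_rot": [0, 0, 0], "linear": [0, 0, 0], "grip": 0.05}, {"delta_rot": [0, 0, 0], "linear": [0, 0, 0], "grip": 0.05}, {"delta_rot": [0, 0, 0], "linear": [0, 0, 0], "grip": 0.05}, {"delta_rot": [0, 0, 0], "linear": [0, 0, 0], "grip": 0.05}]' --newtons 45

```text
t: 6.45
tool_pos: [0.4979, -0.337, 0.0879]
tool_rot: [-0.33, 3.123, -0.002]
contact_force: [-1.4, 1.6, 6.6]
opening: 0.0552
grip_force: 46.9
```

jog_arm --steps '[{"delta_rot": [0, 0, 0], "linear": [0, 0, 0], "grip": 0.05}, {"delta_rot": [0, 0, 0], "linear": [0, 0, 0], "grip": 0.05}, {"delta_rot": [0, 0, 0], "linear": [0, 0, 0], "grip": 0.05}]'

```text
t: 6.75
tool_pos: [0.4979, -0.337, 0.0879]
tool_rot: [-0.33, 3.123, -0.002]
contact_force: [-1.4, 2.2, 5.1]
opening: 0.0551
grip_force: 46.9
```

```bash
python3 - <<'E'
from h import *
pr()
im,d,K,W=grab("wrist","w3.png")
cv2.imwrite("pics/w3.png",im[:,:,::-1])
E
```

```text
t 6.75
q [-7.1880e-01  1.2490e-01  1.7861e+00  1.0000e-04  1.2289e+00 -2.5004e+00]
tool_pos [ 0.4979 -0.337   0.0879]
tool_rot [-3.3040e-01  3.1229e+00 -1.9000e-03]
contact_force [-1.4294  2.1643  5.1243]
opening 0.0551
grip_force 46.9146
[[-0.978 -0.209  0.001]
 [-0.209  0.978 -0.001]
 [-0.001 -0.001 -1.   ]]
```

View pics/w3.png

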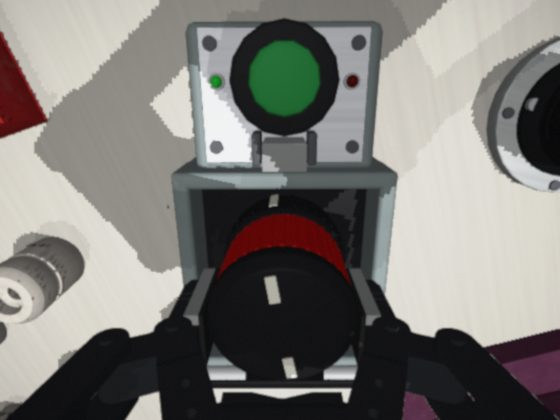

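The cap sits between the pads, with its bars at (272,290) and (290,367) and the lens visible in the nest. I'll lift straight up, then measure the stage's pose in the hand.

jog_arm --steps '[{"delta_rot": [0, 0, 0], "linear": [0, 0, -0.01], "grip": 0.05}, {"delta_rot": [0, 0, 0], "linear": [0, 0, -0.02], "grip": 0.05}, {"delta_rot": [0, 0, 0], "linear": [0, 0, -0.04], "grip": 0.05}, {"delta_rot": [0, 0, 0], "linear": [0, 0, -0.04], "grip": 0.05}, {"delta_rot": [0, 0, 0], "linear": [0, 0, -0.04], "grip": 0.05}, {"delta_rot": [0, 0, 0], "linear": [0, 0, -0.03], "grip": 0.05}, {"delta_rot": [0, 0, 0], "linear": [0, 0, 0], "grip": 0.05}, {"delta_rot": [0, 0, 0], "linear": [0, 0, 0], "grip": 0.05}, {"delta_rot": [0, 0, 0], "linear": [0, 0, 0], "grip": 0.05}]'

```text
t: 7.7
tool_pos: [0.4964, -0.3359, 0.2638]
tool_rot: [0.33, -3.121, -0.005]
contact_force: [-0.4, 0.3, -1.5]
opening: 0.0551
grip_force: 47.9
```

```bash
python3 - <<'E'
from h import *
pr()
o=ctrl.get_obs();R=Rn.from_rotvec(o["tool_rot"]).as_matrix();p=np.array(o["tool_pos"])
im,d,K,W=grab("wrist","w4.png");np.savez("w4.npz",im=im,d=d,K=K,W=W)
P=(pts(d,K,W)-p)@R   # tool frame
hsv=cv2.cvtColor(im,cv2.COLOR_RGB2HSV)
red=((cv2.inRange(hsv,(0,120,50),(8,255,255))|cv2.inRange(hsv,(172,120,50),(180,255,255)))>0)&(d<.3)&(d>0)
q=P[red];print("lens",len(q),q.min(0).round(4),q.max(0).round(4))
w=(im.min(2)>150)&(d>0)&(d<.3)
n,l,st,c=cv2.connectedComponentsWithStats(w.astype(np.uint8))
for k in range(1,n):
    if st[k,4]>40: print(c[k].round(1),st[k],P[l==k].mean(0).round(4))
# cap plane: dark points behind TCP near the axis
m=(d>0)&(np.hypot(P[...,0],P[...,1])<.026)&(P[...,2]<-.03)&(P[...,2]>-.08)
q=P[m];print("cap",len(q),q.min(0).round(4),q.max(0).round(4));
i=np.abs(q[:,2]-q[:,2].min())<.004;print(q[i].mean(0),cv2.minEnclosingCircle((q[i][:,:2]*1e3).astype(np.float32)))
E
```

```text
t 7.7
q [-7.1900e-01 -2.2300e-02  1.6348e+00 -1.0000e-04  1.5331e+00 -2.5005e+00]
tool_pos [ 0.4964 -0.3359  0.2638]
tool_rot [ 0.33   -3.1215 -0.0045]
contact_force [-0.4249  0.2979 -1.5128]
opening 0.0551
grip_force 47.9361
[[-0.978 -0.209 -0.003]
 [-0.209  0.978  0.003]
 [ 0.002  0.003 -1.   ]]
lens 3616 [ 0.0059 -0.1881 -0.03  ] [0.1584 0.0303 0.1996]
[ 79.  196.5] [   0   24  157  312 6338] [ 0.0046 -0.1494  0.1052]
[ 29.4 119.7] [ 18  95  21  40 145] [ 0.0653 -0.1732  0.103 ]
[ 19.6 219.6] [   0  151   57  106 2804] [ 0.0108 -0.1568  0.0521]
[ 22.4 265.5] [  0 252  49  29 608] [-0.0161 -0.1568  0.0452]
[ 65.8 295.7] [   0  268  111   64 1337] [-0.041  -0.1382  0.0506]
[ 82.8 282.2] [ 75 270  16  25  68] [-0.0344 -0.1297  0.0566]
[271.9 289.6] [266 277  13  26 239] [ 0.02   -0.0028 -0.0394]
[ 39.9 319.8] [   0  282   93   77 3985] [-0.0565 -0.1563  0.0468]
[505.2 332.5] [453 321 104  24 766] [-0.0991  0.1792  0.089 ]
[289.5 368.7] [284 359  13  19 159] [-0.0138  0.0035 -0.0396]
[ 38. 380.] [ 27 372  26  15 102] [-0.1009 -0.1643  0.0416]
[147.6 408.9] [137 396  24  24 337] [-0.1366 -0.0978  0.0504]
[133.5 415.1] [126 407  16  13 110] [-0.1429 -0.1091  0.0506]
cap 15012 [-0.0248 -0.0259 -0.08  ] [ 0.0259  0.026  -0.0332]
[ 1.20442843e-02 -7.92525718e-05 -7.82797851e-02] ((16.456510543823242, -0.040485382080078125), 20.082212448120117)
```

View pics/w4.png

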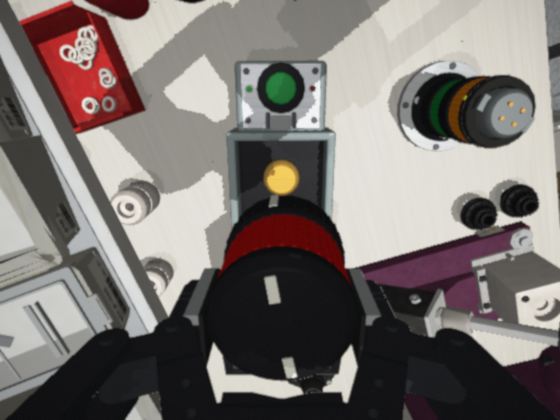

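The red stage hangs upright in the grip, and its axis is offset (+3, 0) mm in the tool frame. Its underside is 32.5 mm below the TCP. The tower's top is visible at (498,108). I'll turn to the lug heading and take one closer look at the tower.

jog_arm --steps '[{"delta_rot": [0, 0, 8.54], "linear": [0, 0, 0], "grip": 0.05}, {"delta_rot": [0, 0, 8.54], "linear": [0, 0, 0], "grip": 0.05}, {"delta_rot": [0, 0, 8.54], "linear": [0, 0, 0], "grip": 0.05}, {"delta_rot": [0, 0, 8.54], "linear": [0, 0, 0], "grip": 0.05}, {"delta_rot": [0, 0, 8.54], "linear": [0, 0, 0], "grip": 0.05}, {"delta_rot": [0, 0, 0], "linear": [0.0237, 0.0274, 0], "grip": 0.05}, {"delta_rot": [0, 0, 0], "linear": [0.0237, 0.0274, 0], "grip": 0.05}, {"delta_rot": [0, 0, 0], "linear": [0.0237, 0.0274, 0], "grip": 0.05}, {"delta_rot": [0, 0, 0], "linear": [0, 0, 0], "grip": 0.05}, {"delta_rot": [0, 0, 0], "linear": [0, 0, 0], "grip": 0.05}]'

```text
t: 8.75
tool_pos: [0.4774, -0.229, 0.2647]
tool_rot: [-0.827, -3.029, -0.0]
contact_force: [-0.2, 0.5, -1.6]
opening: 0.0547
grip_force: 48.1
```

jog_arm --steps '[{"delta_rot": [0, 0, 0], "linear": [0, 0, 0], "grip": 0.05}, {"delta_rot": [0, 0, 0], "linear": [0, 0, 0], "grip": 0.05}]'

```text
t: 8.95
tool_pos: [0.4779, -0.2305, 0.2657]
tool_rot: [-0.831, -3.029, -0.0]
contact_force: [0.3, 1.6, -1.4]
opening: 0.0552
grip_force: 48.1
```

```bash
python3 - <<'E'
from h import *
pr()
im,d,K,W=grab("wrist","w5.png");np.savez("w5.npz",im=im,d=d,K=K,W=W)
P=pts(d,K,W);near=np.hypot(P[...,0]-.391,P[...,1]+.178)<.05
s=P[near&(d>0)&(P[...,2]>.127)&(P[...,2]<.136)];print("stub top",len(s),s.mean(0).round(4),cv2.minEnclosingCircle((s[:,:2]*1e3).astype(np.float32)))
s=P[near&(d>0)&(P[...,2]>.100)&(P[...,2]<.117)];print("shoulder",len(s),s.mean(0).round(4),cv2.minEnclosingCircle((s[:,:2]*1e3).astype(np.float32)))
w=(im.min(2)>150)&near&(P[...,2]>.09)
n,l,st,c=cv2.connectedComponentsWithStats(w.astype(np.uint8))
for k in range(1,n):
    if st[k,4]>15: print(c[k].round(1),st[k],P[l==k].mean(0).round(4))
v,u=np.where(near&(d>0)&(P[...,2]>.09));u0,v0=max(u.min()-15,0),max(v.min()-15,0)
cr=im[v0:v.max()+15,u0:u.max()+15];f=min(800/cr.shape[1],600/cr.shape[0]);print(u0,v0,f)
cv2.imwrite("pics/w5c.png",cv2.resize(cr,None,fx=f*.99,fy=f*.99,interpolation=cv2.INTER_CUBIC)[:,:,::-1])
E
```

```text
t 8.95
q [-5.8960e-01 -1.9260e-01  1.7891e+00 -2.0000e-04  1.5462e+00 -1.6248e+00]
tool_pos [ 0.4779 -0.2305  0.2657]
tool_rot [-8.3110e-01 -3.0286e+00 -3.0000e-04]
contact_force [ 0.3467  1.5748 -1.449 ]
opening 0.0552
grip_force 48.0765
[[-0.86   0.51  -0.001]
 [ 0.51   0.86   0.   ]
 [ 0.001 -0.    -1.   ]]
stub top 1849 [ 0.3928 -0.1762  0.1298] ((392.9560546875, -176.40574645996094), 18.378225326538086)
shoulder 2106 [ 0.3929 -0.1766  0.1147] ((392.9150085449219, -176.08364868164062), 30.07648468017578)
[286.4  67.1] [ 267   46   40   43 1298] [ 0.3927 -0.1758  0.1309]
[312.4  58.4] [308  51   9  16  79] [ 0.397  -0.1554  0.1231]
[260.3  77.7] [257  70   8  16  56] [ 0.3886 -0.1965  0.1232]
234 14 5.555555555555555
```

View pics/w5c.png

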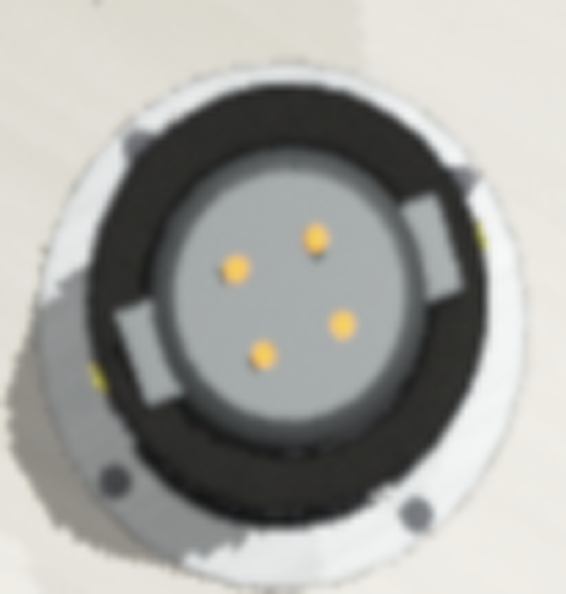

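The crop shows grey lugs at (437,248) and (148,352) with yellow marks beside them. So the "bars" I saw earlier were the lugs: the lug line is at 78.4°, and tower x is about -1.6°. I therefore need to turn about 81.5° further clockwise. I'll do that and look again in the placing orientation, so that calibration bias cancels.

jog_arm --steps '[{"delta_rot": [0, 0, 8.15], "linear": [0, 0, 0], "grip": 0.05}, {"delta_rot": [0, 0, 8.15], "linear": [0, 0, 0], "grip": 0.05}, {"delta_rot": [0, 0, 8.15], "linear": [0, 0, 0], "grip": 0.05}, {"delta_rot": [0, 0, 8.15], "linear": [0, 0, 0], "grip": 0.05}, {"delta_rot": [0, 0, 8.15], "linear": [0, 0, 0], "grip": 0.05}, {"delta_rot": [0, 0, 8.15], "linear": [0, 0, 0], "grip": 0.05}, {"delta_rot": [0, 0, 8.15], "linear": [0, 0, 0], "grip": 0.05}, {"delta_rot": [0, 0, 8.15], "linear": [0, 0, 0], "grip": 0.05}, {"delta_rot": [0, 0, 8.15], "linear": [0, 0, 0], "grip": 0.05}, {"delta_rot": [0, 0, 8.15], "linear": [0, 0, 0], "grip": 0.05}]'

```text
t: 10.0
tool_pos: [0.4779, -0.2304, 0.2661]
tool_rot: [-2.612, -1.745, 0.0]
contact_force: [0.8, -0.5, -1.3]
opening: 0.0547
grip_force: 48.1
```

jog_arm --steps '[{"delta_rot": [0, 0, 0], "linear": [-0.0273, -0.0331, 0], "grip": 0.05}, {"delta_rot": [0, 0, 0], "linear": [-0.0273, -0.0331, 0], "grip": 0.05}, {"delta_rot": [0, 0, 0], "linear": [-0.0273, -0.0331, 0], "grip": 0.05}, {"delta_rot": [0, 0, 0], "linear": [0, 0, 0], "grip": 0.05}, {"delta_rot": [0, 0, 0], "linear": [0, 0, 0], "grip": 0.05}, {"delta_rot": [0, 0, 0], "linear": [0, 0, 0], "grip": 0.05}, {"delta_rot": [0, 0, 0], "linear": [0, 0, 0], "grip": 0.05}]'

```text
t: 10.7
tool_pos: [0.3559, -0.268, 0.2663]
tool_rot: [-2.605, -1.755, -0.0]
contact_force: [-0.3, -0.2, -1.3]
opening: 0.0548
grip_force: 48.4
```

```bash
cat > look.py <<'E'
from h import *
import sys
pr()
o=ctrl.get_obs();R=Rn.from_rotvec(o["tool_rot"]).as_matrix();p=np.array(o["tool_pos"])
im,d,K,W=grab("wrist",sys.argv[1])
P=pts(d,K,W);T=(P-p)@R;near=(np.hypot(P[...,0]-.392,P[...,1]+.177)<.05)&(d>0)
a=lambda v:np.degrees(np.arctan2(v[1],v[0]))
s=near&(P[...,2]>.127)&(P[...,2]<.136);c1=cv2.minEnclosingCircle((T[s][:,:2]*1e3).astype(np.float32));print("stub top tool",np.round(c1[0],2),c1[1],P[s].mean(0).round(4))
s=near&(P[...,2]>.1)&(P[...,2]<.117);c2=cv2.minEnclosingCircle((T[s][:,:2]*1e3).astype(np.float32));print("ring tool",np.round(c2[0],2),c2[1])
def bars(w):
    n,l,st,c=cv2.connectedComponentsWithStats(w.astype(np.uint8))
    ks=sorted(range(1,n),key=lambda k:-st[k,4])[:2]
    q=[T[l==k].mean(0) for k in ks];print(" ",[st[k,4] for k in ks],np.round(q,4).tolist(),"mid",((q[0]+q[1])/2).round(4),"dir",round(a((q[0]-q[1])[:2])%180,1))
w=(im.min(2)>140)&(d>0)
print("lugs");bars(w&near&(P[...,2]>.119)&(P[...,2]<.1255))
print("red bars");bars(w&(np.hypot(T[...,0],T[...,1])<.03)&(abs(T[...,2]+.04)<.006))
E
python3 look.py w6.png
python3 - <<'E'
import numpy as np
from h import pts
Q=[]
for n in("top0","scene0"):
    z=np.load(n+".npz");Q.append(pts(z["d"],z["K"],z["W"])[z["d"]>0])
Q=np.vstack(Q);r=np.hypot(Q[:,0]-.393,Q[:,1]+.176)
for lo in(.15,.2,.22,.25):
    m=(Q[:,2]>lo)&(Q[:,2]<.45)&(r<.25);i=np.argsort(r[m])[[5,30]];print(lo,r[m][i].round(3),Q[m][i].round(3).tolist())
E
```

```text
t 10.7
q [-8.1290e-01 -4.1650e-01  1.9651e+00  2.0000e-04  1.5934e+00 -4.2790e-01]
tool_pos [ 0.3559 -0.268   0.2663]
tool_rot [-2.6051e+00 -1.7551e+00 -3.0000e-04]
contact_force [-0.2525 -0.196  -1.3196]
opening 0.0548
grip_force 48.3849
[[ 0.376  0.927 -0.   ]
 [ 0.927 -0.376  0.   ]
 [ 0.    -0.    -1.   ]]
stub top tool [98.8  -0.28] 18.39573097229004 [ 0.3928 -0.176   0.1298]
ring tool [98.77 -0.31] 30.050933837890625
lugs
  [np.int32(76), np.int32(56)] [[0.1198, -0.0041, 0.1432], [0.0785, 0.0036, 0.1434]] mid [ 0.0992 -0.0003  0.1433] dir 169.4
red bars
  [np.int32(278), np.int32(138)] [[0.0204, -0.0037, -0.0394], [-0.0131, 0.0024, -0.0399]] mid [ 0.0037 -0.0006 -0.0397] dir 169.7
0.15 [0.136 0.137] [[0.513, -0.112, 0.205], [0.515, -0.113, 0.206]]
0.2 [0.136 0.137] [[0.513, -0.112, 0.205], [0.514, -0.111, 0.21]]
0.22 [0.143 0.145] [[0.521, -0.114, 0.224], [0.519, -0.104, 0.222]]
0.25 [0.159 0.161] [[0.501, -0.059, 0.251], [0.501, -0.056, 0.252]]
```

jog_arm --steps '[{"delta_rot": [0, 0, 0], "linear": [0.0318, -0.0001, 0], "grip": 0.05}, {"delta_rot": [0, 0, 0], "linear": [0.0318, -0.0001, 0], "grip": 0.05}, {"delta_rot": [0, 0, 0], "linear": [0.0318, -0.0001, 0], "grip": 0.05}, {"delta_rot": [0, 0, 0], "linear": [0, 0, 0.04], "grip": 0.05}, {"delta_rot": [0, 0, 0], "linear": [0, 0, 0.04], "grip": 0.05}, {"delta_rot": [0, 0, 0], "linear": [0, 0, 0.015], "grip": 0.05}, {"delta_rot": [0, 0, 0], "linear": [0, 0, 0], "grip": 0.05}, {"delta_rot": [0, 0, 0], "linear": [0, 0, 0], "grip": 0.05}, {"delta_rot": [0, 0, 0], "linear": [0, 0, 0], "grip": 0.05}, {"delta_rot": [0, 0, 0], "linear": [0, 0, 0], "grip": 0.05}]'

```text
t: 11.75
tool_pos: [0.3918, -0.1805, 0.1736]
tool_rot: [2.604, 1.751, 0.002]
contact_force: [0.4, -0.2, -0.7]
opening: 0.0544
grip_force: 48.4
```

```bash
python3 - <<'E'
from h import *
pr()
o=ctrl.get_obs();R=Rn.from_rotvec(o["tool_rot"]).as_matrix();p=np.array(o["tool_pos"])
print("tower in tool",((np.array([.3928,-.176,.130])-p)@R).round(4))
E
```

```text
t 11.75
q [-0.6046 -0.4037  2.1097  0.      1.4318 -0.2181]
tool_pos [ 0.3918 -0.1805  0.1736]
tool_rot [2.6038e+00 1.7515e+00 2.2000e-03]
contact_force [ 0.415  -0.1861 -0.7369]
opening 0.0544
grip_force 48.3924
[[ 0.377  0.926  0.003]
 [ 0.926 -0.377 -0.002]
 [-0.001  0.004 -1.   ]]
tower in tool [ 0.0046 -0.001   0.0436]
```

jog_arm --steps '[{"delta_rot": [0, 0, 0], "linear": [0.0012, -0.0009, 0], "grip": 0.05}, {"delta_rot": [0, 0, 0], "linear": [0, 0, 0.005], "grip": 0.05}, {"delta_rot": [0, 0, 0], "linear": [0, 0, 0.004], "grip": 0.05}, {"delta_rot": [0, 0, 0], "linear": [0, 0, 0], "grip": 0.05}, {"delta_rot": [0, 0, 0], "linear": [0, 0, 0], "grip": 0.05}, {"delta_rot": [0, 0, 0], "linear": [0, 0, 0], "grip": 0.05}]'

```text
t: 12.35
tool_pos: [0.3904, -0.1782, 0.1623]
tool_rot: [-2.606, -1.754, 0.0]
contact_force: [0.5, -0.7, -2.3]
opening: 0.0547
grip_force: 48.4
```

```bash
cat > tw.py <<'E'
from h import *
pr()
o=ctrl.get_obs();R=Rn.from_rotvec(o["tool_rot"]).as_matrix();p=np.array(o["tool_pos"])
print("tower in tool",((np.array([.3928,-.176,.130])-p)@R).round(4))
E
python3 tw.py
```

```text
t 12.35
q [-0.602  -0.3971  2.1241 -0.      1.4146 -0.2158]
tool_pos [ 0.3904 -0.1782  0.1623]
tool_rot [-2.6065e+00 -1.7537e+00  1.0000e-04]
contact_force [ 0.515  -0.746  -2.3174]
opening 0.0547
grip_force 48.3885
[[ 0.377  0.926 -0.   ]
 [ 0.926 -0.377  0.   ]
 [-0.    -0.    -1.   ]]
tower in tool [0.003  0.0014 0.0323]
```

jog_arm --steps '[{"delta_rot": [0, 0, 0], "linear": [-0.0004, 0.0015, 0], "grip": 0.05}, {"delta_rot": [0, 0, 0], "linear": [0, 0, 0], "grip": 0.05}, {"delta_rot": [0, 0, 0], "linear": [0, 0, 0.003], "grip": 0.05}, {"delta_rot": [0, 0, 0], "linear": [0, 0, 0.003], "grip": 0.05}, {"delta_rot": [0, 0, 0], "linear": [0, 0, 0.003], "grip": 0.05}, {"delta_rot": [0, 0, 0], "linear": [0, 0, 0], "grip": 0.05}, {"delta_rot": [0, 0, 0], "linear": [0, 0, 0], "grip": 0.05}, {"delta_rot": [0, 0, 0], "linear": [0, 0, 0], "grip": 0.05}, {"delta_rot": [0, 0, 0], "linear": [0, 0, 0], "grip": 0.05}]'

```text
t: 13.25
tool_pos: [0.3917, -0.1792, 0.1535]
tool_rot: [2.606, 1.754, 0.0]
contact_force: [0.2, 0.0, -1.5]
opening: 0.0551
grip_force: 48.4
```

```bash
python3 tw.py
```

```text
t 13.25
q [-0.6022 -0.384   2.1296 -0.      1.3956 -0.2159]
tool_pos [ 0.3917 -0.1792  0.1535]
tool_rot [2.6062e+00 1.7536e+00 2.0000e-04]
contact_force [ 0.1782  0.0459 -1.4738]
opening 0.0551
grip_force 48.3902
[[ 0.377  0.926  0.   ]
 [ 0.926 -0.377 -0.   ]
 [-0.     0.    -1.   ]]
tower in tool [ 0.0034 -0.0002  0.0235]
```

jog_arm --steps '[{"delta_rot": [0, 0, 0], "linear": [0, 0, 0.003], "grip": 0.05}, {"delta_rot": [0, 0, 0], "linear": [0, 0, 0.003], "grip": 0.05}, {"delta_rot": [0, 0, 0], "linear": [0, 0, 0.002], "grip": 0.05}, {"delta_rot": [0, 0, 0], "linear": [0, 0, 0.001], "grip": 0.05}, {"delta_rot": [0, 0, 0], "linear": [0, 0, 0], "grip": 0.05}, {"delta_rot": [0, 0, 0], "linear": [0, 0, 0], "grip": 0.05}, {"delta_rot": [0, 0, 0], "linear": [0, 0, 0], "grip": 0.05}, {"delta_rot": [0, 0, 0], "linear": [0, 0, 0], "grip": 0.05}]'

```text
t: 14.05
tool_pos: [0.3919, -0.1794, 0.1453]
tool_rot: [2.606, 1.753, 0.0]
contact_force: [-1.6, 1.2, 5.1]
opening: 0.0545
grip_force: 48.2
```

```bash
python3 look.py w7.png; python3 tw.py | tail -1
```

```text
t 14.05
q [-6.0220e-01 -3.7500e-01  2.1372e+00 -1.0000e-04  1.3787e+00 -2.1590e-01]
tool_pos [ 0.3919 -0.1794  0.1453]
tool_rot [2.6059e+00 1.7535e+00 2.0000e-04]
contact_force [-1.635   1.1698  5.0605]
opening 0.0545
grip_force 48.2205
[[ 0.377  0.926  0.   ]
 [ 0.926 -0.377 -0.   ]
 [-0.     0.001 -1.   ]]
stub top tool [7.21 0.68] 29.9957275390625 [ 0.4005 -0.1543  0.1325]
ring tool [15.13 -1.  ] 27.6742000579834
lugs
tower in tool [ 0.0035 -0.0004  0.0153]Traceback (most recent call last):
  File "look.py", line 15, in <module>
    print("lugs");bars(w&near&(P[...,2]>.119)&(P[...,2]<.1255))
                  ~~~~^^^^^^^^^^^^^^^^^^^^^^^^^^^^^^^^^^^^^^^^^
  File "look.py", line 13, in bars
    q=[T[l==k].mean(0) for k in ks];print(" ",[st[k,4] for k in ks],np.round(q,4).tolist(),"mid",((q[0]+q[1])/2).round(4),"dir",round(a((q[0]-q[1])[:2])%180,1))
                                                                                                   ~^^^
IndexError: list index out of range
```

jog_arm --steps '[{"delta_rot": [0, 0, 0], "linear": [0, 0, 0.0008], "grip": 0.05}, {"delta_rot": [0, 0, 0], "linear": [0, 0, 0.0008], "grip": 0.05}, {"delta_rot": [0, 0, 0], "linear": [0, 0, 0], "grip": 0.05}, {"delta_rot": [0, 0, 0], "linear": [0, 0, 0], "grip": 0.05}, {"delta_rot": [0, 0, 0], "linear": [0, 0, 0], "grip": 0.05}]'

```text
t: 14.6
tool_pos: [0.3919, -0.1794, 0.1439]
tool_rot: [2.606, 1.753, 0.0]
contact_force: [-2.5, 1.4, 7.3]
opening: 0.0549
grip_force: 48.1
```

jog_arm --steps '[{"delta_rot": [0, 0, 4], "linear": [0, -0.00024, 0], "grip": 0.05}, {"delta_rot": [0, 0, 6], "linear": [0, -0.00036, 0], "grip": 0.05}, {"delta_rot": [0, 0, 6], "linear": [0, -0.00036, 0], "grip": 0.05}, {"delta_rot": [0, 0, 6], "linear": [0, -0.00036, 0], "grip": 0.05}, {"delta_rot": [0, 0, 6], "linear": [0, -0.00036, 0], "grip": 0.05}, {"delta_rot": [0, 0, 0], "linear": [0, 0, 0], "grip": 0.05}, {"delta_rot": [0, 0, 0], "linear": [0, 0, 0], "grip": 0.05}]'

```text
t: 15.3
tool_pos: [0.3904, -0.1785, 0.1438]
tool_rot: [2.953, 1.071, 0.0]
contact_force: [-2.2, 1.3, 6.9]
opening: 0.0551
grip_force: 48.1
```

```bash
python3 tw.py; python3 -c "
from h import *;print(ctrl.get_obs()['wrist_torque'])"
```

```text
t 15.3
q [-6.0230e-01 -3.7840e-01  2.1422e+00 -3.0000e-04  1.3774e+00  2.7270e-01]
tool_pos [ 0.3904 -0.1785  0.1438]
tool_rot [2.9529 1.071  0.    ]
contact_force [-2.1669  1.2802  6.8582]
opening 0.0551
grip_force 48.118
[[ 0.767  0.641  0.   ]
 [ 0.641 -0.767 -0.   ]
 [-0.     0.    -1.   ]]
tower in tool [ 0.0034 -0.0004  0.0138]
[ 0.37026959  0.50411118 -0.00142286]
```

jog_arm --steps '[{"delta_rot": [0, 0, 6], "linear": [0, -0.00036, 0], "grip": 0.05}, {"delta_rot": [0, 0, 6], "linear": [0, -0.00036, 0], "grip": 0.05}, {"delta_rot": [0, 0, 6], "linear": [0, -0.00036, 0], "grip": 0.05}, {"delta_rot": [0, 0, 6], "linear": [0, -0.00036, 0], "grip": 0.05}, {"delta_rot": [0, 0, 6], "linear": [0, -0.00036, 0], "grip": 0.05}, {"delta_rot": [0, 0, 6], "linear": [0, -0.00036, 0], "grip": 0.05}, {"delta_rot": [0, 0, 6], "linear": [0, -0.00036, 0], "grip": 0.05}, {"delta_rot": [0, 0, 5], "linear": [0, -0.0003, 0], "grip": 0.05}, {"delta_rot": [0, 0, 0], "linear": [0, 0, 0], "grip": 0.05}, {"delta_rot": [0, 0, 0], "linear": [0, 0, 0], "grip": 0.05}]'

```text
t: 16.3
tool_pos: [0.39, -0.1758, 0.144]
tool_rot: [3.135, -0.195, 0.002]
contact_force: [-1.9, 0.9, 5.8]
opening: 0.0547
grip_force: 48.3
```

```bash
python3 tw.py; python3 -c "
from h import *;print(ctrl.get_obs()['wrist_torque'])"
```

```text
t 16.3
q [-5.9830e-01 -3.8410e-01  2.1460e+00  6.0000e-04  1.3782e+00  1.0968e+00]
tool_pos [ 0.39   -0.1758  0.144 ]
tool_rot [ 3.1353e+00 -1.9530e-01  2.5000e-03]
contact_force [-1.8683  0.9146  5.7805]
opening 0.0547
grip_force 48.2971
[[ 0.992 -0.124  0.002]
 [-0.124 -0.992 -0.   ]
 [ 0.002  0.    -1.   ]]
tower in tool [ 0.0028 -0.0002  0.014 ]
[0.40779372 0.25658485 0.00907647]
```

jog_arm --steps '[{"delta_rot": [0, 0, 2], "linear": [0, -0.00012, 0], "grip": 0.05}, {"delta_rot": [0, 0, 2], "linear": [0, -0.00012, 0], "grip": 0.05}, {"delta_rot": [0, 0, 2], "linear": [0, -0.00012, 0], "grip": 0.05}, {"delta_rot": [0, 0, 0], "linear": [0, 0, 0], "grip": 0.05}, {"delta_rot": [0, 0, 0], "linear": [0, 0, 0], "grip": 0.05}]'

```text
t: 16.8
tool_pos: [0.3899, -0.1755, 0.144]
tool_rot: [3.121, -0.359, 0.002]
contact_force: [-2.3, 1.3, 7.5]
opening: 0.0553
grip_force: 48.3
```

```bash
python3 tw.py; python3 -c "
from h import *;print(ctrl.get_obs()['wrist_torque'])"
```

```text
t 16.8
q [-5.9760e-01 -3.8440e-01  2.1463e+00  4.0000e-04  1.3783e+00  1.2022e+00]
tool_pos [ 0.3899 -0.1755  0.144 ]
tool_rot [ 3.1207e+00 -3.5890e-01  2.2000e-03]
contact_force [-2.276   1.2684  7.4882]
opening 0.0553
grip_force 48.3433
[[ 0.974 -0.227  0.001]
 [-0.227 -0.974 -0.   ]
 [ 0.001  0.    -1.   ]]
tower in tool [ 0.0029 -0.0002  0.014 ]
[0.40074992 0.26001089 0.04659571]
```

jog_arm --steps '[{"delta_rot": [0, 0, 1.5], "linear": [0, -0.0001, 0], "grip": 0.05}, {"delta_rot": [0, 0, 1.5], "linear": [0, -0.0001, 0], "grip": 0.05}, {"delta_rot": [0, 0, 0], "linear": [0, 0, 0], "grip": 0.05}, {"delta_rot": [0, 0, 0], "linear": [0, 0, 0], "grip": 0.05}]'

```text
t: 17.2
tool_pos: [0.3904, -0.1753, 0.144]
tool_rot: [3.11, -0.44, 0.004]
contact_force: [0.3, 1.1, 5.2]
opening: 0.0552
grip_force: 48.3
```

```bash
python3 tw.py; python3 -c "
from h import *;print(ctrl.get_obs()['wrist_torque'])"
```

```text
t 17.2
q [-5.9700e-01 -3.8440e-01  2.1462e+00  1.0000e-03  1.3775e+00  1.2547e+00]
tool_pos [ 0.3904 -0.1753  0.144 ]
tool_rot [ 3.1105 -0.4401  0.0039]
contact_force [0.3    1.0922 5.2258]
opening 0.0552
grip_force 48.2792
[[ 0.961 -0.277  0.002]
 [-0.277 -0.961 -0.   ]
 [ 0.002 -0.    -1.   ]]
tower in tool [0.0025 0.     0.014 ]
[ 0.39559621 -0.00463166  0.12586778]
```

The moment about z rose to 0.13 Nm after 84° of turn, so the stage is at its stop. Next I let go.

jog_arm --steps '[{"delta_rot": [0, 0, 0], "linear": [0, 0, 0], "grip": 0.0854}, {"delta_rot": [0, 0, 0], "linear": [0, 0, 0], "grip": 0.0854}, {"delta_rot": [0, 0, 0], "linear": [0, 0, 0], "grip": 0.0854}, {"delta_rot": [0, 0, 0], "linear": [0, 0, 0], "grip": 0.0854}, {"delta_rot": [0, 0, 0], "linear": [0, 0, -0.02], "grip": 0.0854}, {"delta_rot": [0, 0, 0], "linear": [0, 0, -0.04], "grip": 0.0854}, {"delta_rot": [0, 0, 0], "linear": [0, 0, -0.04], "grip": 0.0854}, {"delta_rot": [0, 0, 0], "linear": [-0.02, 0, -0.03], "grip": 0.0854}, {"delta_rot": [0, 0, 0], "linear": [0, 0, 0], "grip": 0.0854}, {"delta_rot": [0, 0, 0], "linear": [0, 0, 0], "grip": 0.0854}]'

```text
t: 18.2
tool_pos: [0.3704, -0.1697, 0.2732]
tool_rot: [3.11, -0.441, 0.003]
contact_force: [-0.9, -0.2, -1.0]
opening: 0.0851
grip_force: 0.0
```

```bash
python3 - <<'E'
from h import *
pr()
im,d,K,W=grab("wrist","w8.png");P=pts(d,K,W);near=(np.hypot(P[...,0]-.3928,P[...,1]+.176)<.032)&(d>0)
s=P[near&(P[...,2]>.18)&(P[...,2]<.2)];print("cap top",len(s),np.percentile(s[:,2],98),cv2.minEnclosingCircle((s[:,:2]*1e3).astype(np.float32)))
w=(im.min(2)>140)&near&(P[...,2]>.17)
n,l,st,c=cv2.connectedComponentsWithStats(w.astype(np.uint8));ks=sorted(range(1,n),key=lambda k:-st[k,4])[:2]
q=np.array([P[l==k].mean(0) for k in ks]);print(c[ks],q.round(4),q.mean(0).round(4),np.degrees(np.arctan2(*(q[0]-q[1])[[1,0]]))%180)
E
```

```text
t 18.2
q [-6.1280e-01 -5.2840e-01  2.0304e+00  1.0000e-04  1.6377e+00  1.2397e+00]
tool_pos [ 0.3704 -0.1697  0.2732]
tool_rot [ 3.1097e+00 -4.4100e-01  2.7000e-03]
contact_force [-0.9449 -0.2381 -0.9876]
opening 0.0851
grip_force 0.0
[[ 0.961 -0.278  0.002]
 [-0.278 -0.961 -0.001]
 [ 0.002  0.001 -1.   ]]
cap top 5037 0.18787409518459197 ((392.3905029296875, -176.3916015625), 28.4710693359375)
[[277.64130435 160.75      ]
 [287.15909091 208.        ]] [[ 0.4094 -0.178   0.187 ]
 [ 0.3757 -0.1751  0.187 ]] [ 0.3926 -0.1766  0.187 ] 175.00268632981658
```

View pics/w8.png

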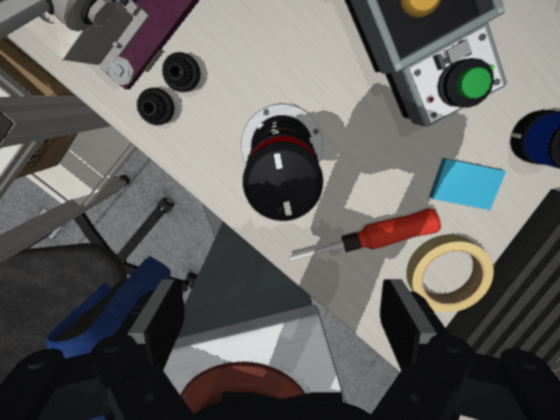

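The stage sits upright on the tower's axis with its cap bars at (278,161) and (287,208). They lie along -5°, against tower x at about -1.6°. The underside is 5 mm above the shoulder, so it is locked.

```bash
python3 -c "
from station import ctrl;print(ctrl.finish_job())"
```

```text
the job is handed in; nothing more can be done
None
```

The job is handed in at 18 s: the red stage is locked on the tower (underside about 5 mm above the shoulder, bars about 3° off the tower's x axis by my measurement, limit 8°) and let go; I saw the hood open after the press and the blue stage was not touched, but the judge's verdict was not shown.

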